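# Lock the bayonet load onto the test set

### The arm

A 6-joint arm with a two-finger parallel gripper is mounted at the origin on the work surface. World frame = base frame: x ahead of the robot, y to its left, z up, the work surface at z = 0. Lengths are in mm, angles in rad, forces in N, time in s.
With the tool pointing down it reaches from about 300 to 775 mm from the base axis. Payload 14.6 kg.
Tool frame: the origin (TCP) lies at the very end of the fingers, on their centre line; the grasp point (between the pads) lies 19 mm behind it (grip_point_offset is the distance from the TCP to the grasp point, in mm); z points along the fingers, y is the line along which they close (so a half turn about z gives the same grasp; the last joint's range is limited). The gripper opens to 94 mm and grips with 3 to 60 N. Pads are 16 mm wide; open, the fingers measure 119 mm over their backs; the gripper's body (75 mm by 177 mm) begins 78 mm behind the grasp point.
Start: joints at [1.185, 0.3, 1.521, -0, 1.321, -0.067], TCP at [172.382, 522.277, 205.446] pointing down, gripper open.
Joint ranges: [-3.03, 3.03], [-0.79, 2.21], [0.23, 2.52], [-1.04, 4.18], [0, 3.07], [-2.55, 2.55]. Speed limits (rad/s): [2.22, 2.22, 2.57, 3.14, 3.14, 3.14].

### API

Orientations are given as [roll, pitch, yaw] about the fixed x, y, z axes, in that order (R = Rz(yaw) Ry(pitch) Rx(roll)).
In Python, from cell import read_state, camera, camera_info, sign_off, grip_point_offset gives the robot as it stands.
- The arm moves only by the shell command python3 -m handwheel 'ROWS' [FORCE]. ROWS is text: rows parted by semicolons, each of 5 numbers parted by spaces: the shift along the world's x, y, z in units of 40 mm (1.0 is 40 mm), then the turn about the world's z in units of 5 degrees (1.0 is 5 degrees), then the closure, from 0 (fully open) to 1 (shut). In form: dx dy dz yaw gripper; .... A call has 1 to 12 rows; each row shifts and turns the commanded pose from where the row before left it; what a row does not reach is not made up. A row lasts 1/12 s, in which the tool goes at most 41.7 mm and 7.16 degrees, less where a joint would pass 70% of its speed; a pose out of reach is approached as far as the arm can. A call is refused whole if a number of a shift passes 1 or a number of a turn 1, either way. A call with a gripper value outside its range is refused whole. The fingers move at their own pace and stop on an object; FORCE is the grip in N (left out, the last holds). Time passes only in rows, so rows that do not move let the fingers close. It gives the time, the measured TCP pose, the force, the opening and the grip force at its end, in the units of the state.
- read_state(): the state, without advancing time (a new reading comes with each control period).
- camera(name): name is "scene" or "side" or "wrist"; returns (picture, depth): 480x640x3 uint8, red, green, blue; 480x640 float32, mm along the optical axis (not along the pixel's ray), 0 where there is no reading.
- camera_info(name): a dict with "intrinsics" (3x3 intrinsics, pixels), "world_from_camera" (4x4, takes a point from camera to world coordinates). Camera axes: x right, y down, z forward; pixel columns grow to the right and rows downward; lengths in mm; the calibration is good to about 2 mm. A picture is of the moment at which its call begins: read the wrist's pose just before it. camera_info takes no time and is no camera call; for the wrist camera it gives the pose at the moment of the call.
- sign_off(): hands the job in; it is judged then, once.
The state is a dict: "clock": time; "joints": joint angles; "qd": joint speeds; "effort": joint torques, N m; "eef_pos": TCP position; "eef_rot": TCP orientation; "wrist_force": force on the tool from outside, world axes, zero at the start; "moment": the same for the moment, N m; "finger_gap": finger opening in mm; "finger_force": force on a finger pad.
Only numpy, scipy, OpenCV 4.12 (cv2) and the standard library are available. Lean on these libraries where they do the work, as an engineer would, in place of code of your own. Each camera call takes 0.05 s, during which the arm holds its last target. There are 200 camera calls.

### The job

Take the squat finned load with the straight grip bar out of its wooden stand and fit it into the bayonet socket on top of the grey test set: find the gates for its two lugs, push it down against the spring, give it a quarter turn clockwise until it locks, and let go. Keep it upright all the way, leave the tall load in its stand and do not disturb the other things on the bench.

Things in the scene. Friction and masses are not known exactly. Their poses are not given: they have to be found in the camera images.
- load_center (a point): The load to fit: squat finned aluminium cylinder, loose, 107 mm high, 0.25 to 0.5 kg, hanging upright in a wooden ring stand. The point is on its axis, half-way up, 53.5 mm above its foot; z up along the axis, x along the grip bar. A flange 76 mm across lies 34 to 40 mm above the foot, a flat top plate 72 mm across has its upper face 75 mm above the foot.
- load_bar (a point): Centre of the load's straight black grip bar, 91 mm above the foot: 60 mm long along x, 16 mm wide along y, 32 mm high, standing on the top plate (75 to 107 mm above the foot). The bar lies in line with the lugs; half a turn makes no difference. Fingers holding the bar may rest on the top plate to press down.
- load_lugs (a point): On the load's axis at the level of its two lugs, 12 mm above the foot. The steel spigot is 40 mm across and 34 mm high (its lowest 4 mm taper to 34 mm across). The lugs stick out on opposite sides along +x and -x, to 29 mm from the axis; each is 10 mm wide and lies 8 to 16 mm above the foot.
- socket_mouth (a point): Centre of the bayonet socket's mouth at rim level, 106 mm above the bench: a steel ring 82 mm across, 36 mm high, on top of a grey test set (240 x 220 x 70 mm). Axes of the test set: -x its front, z up. Bore 44 mm, with two openings (gates) for the lugs on opposite sides, with 7 degrees play. Off the gates the lugs stand on the rim, foot 8 mm below it.
- unit: The fixed grey test set that carries the socket; origin under its middle, -x is the front with screen and knobs. The socket ring can be mounted at any angle: the line through its two gates lies within 32 degrees either side of this x axis and is NOT given by any entry; see it in a picture or feel for it (resting on the rim, the load drops in when turned in line).
- spring_top (a point): Top of the socket's spring plate at rest, 20 mm below the rim: a load in line with the gates drops in and stands here, and may be let go. The spring resists with 7 N at first, 15 N at its hard stop 12 mm lower (foot 32 mm below the rim). To turn, the foot must be at least 28 mm below the rim; only clockwise, seen from above, is possible.
- locked_foot (a point): Where the centre of the load's foot is when locked: on the axis, 24 mm below the rim (load centre 29.5 mm above it). A clockwise turn of 90 degrees (7 more or less) from the gates brings the lugs under two notches, near a stop; once let go, the spring lifts them in. Not turned, the foot rises to 20 mm below the rim; turned too little, it stays 28 mm below.
- stand_a: Fixed wooden ring stand, 86 mm across, 64 mm bore, 36 mm high, that holds the squat load by its flange, foot 2 mm above the bench, centred to about 1 mm. Origin: centre of its underside.
- stand_b: The same stand, for the tall load.
- tall_load_center (a point): A different load, to be left in its stand: taller (132 mm) and with a round black knob 40 mm across in place of the bar, no lugs. The point is on its axis, half-way up.
- screwdriver: Bystander: screwdriver lying on the bench along its x. Origin under its middle.
- multimeter: Bystander: black hand multimeter 150 x 75 x 34 mm, lying flat. Origin: centre of underside.
- reel: Bystander: grey empty reel 64 mm across, 50 mm high, standing. Origin: centre of underside.
- mug: Bystander: white mug 80 mm across, 90 mm high. Origin: centre of underside.
- heatsink: Bystander: loose aluminium heat sink 90 x 70 x 34 mm. Origin: centre of underside.
- transformer: Bystander: transformer 60 x 64 x 50 mm, 0.6 kg. Origin: centre of underside.
Mind the look-alikes: they are no part of the job. Leave any orange look-alike of the part that bears load_center alone.

How it is judged (in metres and radians):
On the way, in this order (a step that is already met when the one before it is completed fails the run):
1. the load is carried over the socket (horizontal distance between load_center and socket_mouth below 0.04 m and z of load_center in the frame of socket_mouth above 0.047 m).
2. the load's lugs have dropped into the gates (horizontal distance between load_center and socket_mouth below 0.006 m and z of load_center in the frame of socket_mouth below 0.037 m), for 0.05 s.
At the end, for the whole second after the job is handed in: The load stands locked in the socket by itself, at rest: its centre 27.8 to 31.5 mm above the rim (the height at which the lugs sit in the notches), within 5 mm of the socket's axis and upright to 0.1 rad (z of load_center in the frame of socket_mouth between 0.0278 and 0.0315 m and horizontal distance between load_center and socket_mouth below 0.005 m and angle between load_center's own z axis and vertical below 0.1 rad and linear speed of load below 0.02 m/s); the robot touches nothing.
It fails at once if the load is tipped over (more than 0.5 rad) (angle between load_center's own z axis and vertical above 0.5 rad).
It fails at once if the tall load or another bystander is moved by more than 40 mm (distance of any of tall_load_center, screwdriver, multimeter, reel, mug, heatsink, transformer from where it was at the start of the episode above 0.04 m).
It also fails if it takes over 64 s, if anything falls off the work surface, if the arm or the gripper's body presses on something with over 40 N, if the wrist force passes 120 N, or if a joint passes its speed limit or range.

## Working session

There is one attempt and no reset: what is moved stays moved. The work goes in short steps, Python scripts to look and compute and a shell command to move; the robot and the scene stay as the last step left them, time stands still between calls to the robot, and variables do not carry over. Pictures are saved under pics/ and viewed, at most 10 in all, crops included, and the job is handed in when it is done.

```bash
mkdir -p pics; ls
python3 - <<'E'
from cell import *
import cv2,numpy as np
print(read_state()); print(grip_point_offset)
ims=[]
for n in("scene","side"):
    p,d=camera(n); np.savez(f"pics/{n}0.npz",p=p,d=d); cv2.imwrite(f"pics/{n}0.png",p[:,:,::-1])
    print(n,camera_info(n))
E
```

```text
pics
{'clock': 0.0, 'joints': array([ 1.18539276e+00,  3.00481827e-01,  1.52155637e+00,  8.89906950e-06,
        1.32072122e+00, -6.66257441e-02]), 'qd': array([-0.00088548, -0.00197417,  0.00056443,  0.00022943, -0.00066637,
       -0.0011811 ]), 'effort': array([ 1.00079007e-03, -5.31803584e+01, -3.52741349e+01,  7.08603510e-02,
        2.43503298e-02, -1.34575030e-04]), 'eef_pos': array([172.29001146, 522.04581866, 204.89090754]), 'eef_rot': array([-3.14042905e+00, -8.62795973e-05,  2.82281257e+00]), 'wrist_force': array([ 0.07513999, -0.22005492, -0.27574069]), 'moment': array([0.0043155 , 0.01244447, 0.00722381]), 'finger_force': 0.0, 'finger_gap': 93.98790385969005}
18.8
scene {'intrinsics': array([[499.34135455,   0.        , 326.0981381 ],
       [  0.        , 499.34135455, 240.85948206],
       [  0.        ,   0.        ,   1.        ]]), 'world_from_camera': array([[-9.63933423e-02,  6.72699997e-01, -7.33609594e-01,
         1.25333911e+03],
       [ 9.95308178e-01,  7.13382017e-02, -6.53642948e-02,
         7.22538854e+01],
       [ 8.36382830e-03, -7.36468312e-01, -6.76420337e-01,
         7.62471184e+02],
       [ 0.00000000e+00,  0.00000000e+00,  0.00000000e+00,
         1.00000000e+00]])}
side {'intrinsics': array([[492.80963381,   0.        , 321.85437617],
       [  0.        , 492.80963381, 238.93558932],
       [  0.        ,   0.        ,   1.        ]]), 'world_from_camera': array([[ 9.97836206e-01, -4.40452146e-02,  4.88152041e-02,
         4.58294552e+02],
       [-6.50399971e-02, -5.52520880e-01,  8.30957566e-01,
        -1.07442345e+03],
       [-9.62828482e-03, -8.32334486e-01, -5.54190039e-01,
         8.12005334e+02],
       [ 0.00000000e+00,  0.00000000e+00,  0.00000000e+00,
         1.00000000e+00]])}
```

View pics/scene0.png

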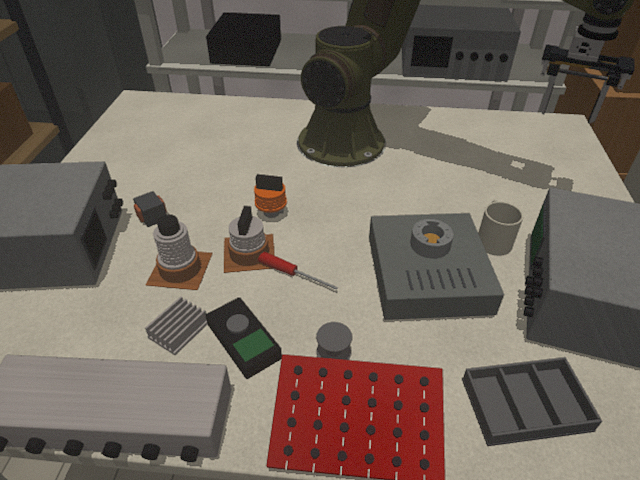

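View pics/side0.png

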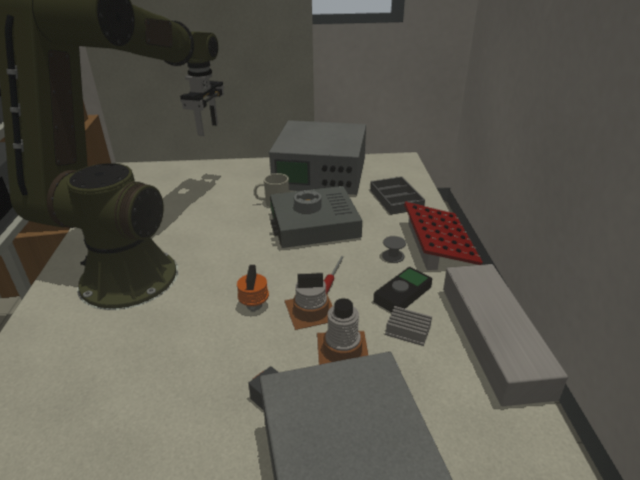

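Candidates in the scene view: the aluminium squat load with a black bar in a wooden stand at (247,230), the orange look-alike with a bar at (270,195), and the tall load with a round knob at (173,245). The first fits: it is aluminium, has a bar and sits in a stand. The socket is on the grey set at (432,235), and the gap near its rim shows the gates. I'll confirm with a crop and measure.

```bash
cat > h.py <<'E'
import numpy as np,cv2
from cell import *
def cloud(d,info):
    K=info["intrinsics"];T=info["world_from_camera"]
    v,u=np.mgrid[:d.shape[0],:d.shape[1]]
    P=np.stack([(u-K[0,2])/K[0,0]*d,(v-K[1,2])/K[1,1]*d,d],-1)
    W=P@T[:3,:3].T+T[:3,3]; W[d<=0]=np.nan
    return W
def onplane(u,v,z,info):
    K=info["intrinsics"];T=info["world_from_camera"]
    r=T[:3,:3]@np.array([(u-K[0,2])/K[0,0],(v-K[1,2])/K[1,1],1.]);o=T[:3,3]
    return o+r*(z-o[2])/r[2]
def rect(mask,W):
    P=W[mask][:,:2].astype(np.float32); return cv2.minAreaRect(P),len(P),np.nanmedian(W[mask],0)
E
python3 - <<'E'
from h import *
for n,b,s in(("scene",(222,198,275,262),(400,208,465,262)),("side",(292,266,332,300),(285,182,330,220))):
    z=np.load(f"pics/{n}0.npz");p,d=z["p"],z["d"];W=cloud(d,camera_info(n))
    def box(q): m=np.zeros(d.shape,bool);m[q[1]:q[3],q[0]:q[2]]=1;return m
    dark=p.max(2)<60
    m=box(b)&dark&(W[...,2]>95)&(W[...,2]<120)
    print(n,"bar",rect(m,W), "top z pct",np.nanpercentile(W[m][:,2],[5,50,95]))
    m=box(s)&(abs(W[...,2]-106)<6)
    P=W[m];print("ring",rect(m,W),P[:,:2].min(0),P[:,:2].max(0),cv2.minEnclosingCircle(P[:,:2].astype(np.float32)))
    # unit top face
    m=(abs(W[...,2]-70)<4)&(np.hypot(W[...,0]-np.nanmedian(P[:,0]),W[...,1]-np.nanmedian(P[:,1]))<180)
    print("unit",rect(m,W))
z=np.load("pics/scene0.npz")["p"][:,:,::-1]
a=cv2.resize(z[190:290,200:300],(500,500),interpolation=cv2.INTER_CUBIC);c=cv2.resize(z[205:265,402:462],(300,300),interpolation=cv2.INTER_CUBIC)
o=np.zeros((500,800,3),np.uint8);o[:,:500]=a;o[:300,500:]=c;cv2.imwrite("pics/crop1.png",np.clip(o*1.6,0,255).astype(np.uint8))
E
```

```text
scene bar (((483.65631103515625, -164.8529815673828), (16.394756317138672, 59.09318161010742), 88.64057922363281), 200, array([ 491.68330867, -163.37542397,  107.95133115])) top z pct [ 96.73002464 107.95133115 110.74855088]
ring (((492.0802917480469, 216.81495666503906), (81.83493041992188, 79.94233703613281), 29.11852264404297), 673, array([495.3852062 , 217.79527963, 105.36366019])) [450.44827041 176.53933317] [532.52063747 257.81082627] ((491.2832946777344, 217.24960327148438), 41.794647216796875)
unit (((505.4003601074219, 252.30380249023438), (243.01478576660156, 285.4176940917969), 8.867365837097168), 7941, array([543.41097618, 221.33831447,  69.97086555]))
side bar (((482.5984802246094, -171.21417236328125), (15.357645988464355, 55.98686981201172), 88.49947357177734), 196, array([ 482.46171815, -173.96175065,  106.02185328])) top z pct [ 96.00318315 106.02185328 111.0947732 ]
ring (((491.228515625, 214.4037628173828), (84.79822540283203, 77.33806610107422), 86.46781921386719), 261, array([490.13796825, 206.67063273, 106.33884961])) [452.31538758 172.37966783] [530.2892303  257.15216327] ((489.9830017089844, 214.15065002441406), 43.11357879638672)
unit (((506.3850402832031, 237.89337158203125), (242.2359161376953, 270.4624328613281), 9.170717239379883), 2405, array([524.7497977 , 185.36085983,  71.05739833]))
```

View pics/crop1.png

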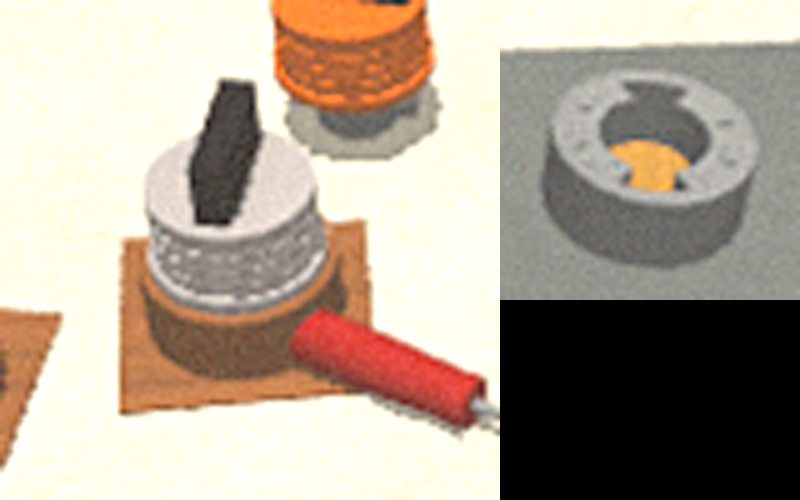

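The crop confirms the squat aluminium load in its ring stand, with the bar roughly along the world x axis. The orange one stands loose behind it. The socket crop shows gates at the back (655,90) and front (655,185), so the gate line is also near world x. Next I'll look from above with the wrist camera, socket first.

```bash
python3 -m handwheel '0.7 -0.6 1 0.6 0;0.8 -0.8 0.6 0.6 0;0.8 -0.8 0.4 0.6 0;0.8 -0.8 0 0.6 0;0.8 -0.8 0 0.6 0;0.8 -0.8 0 0.6 0;0.8 -0.8 0 0.6 0;0.8 -0.8 0 0.4 0;0 0 0 0 0;0 0 0 0 0;0 0 0 0 0'
python3 - <<'E'
from h import *
i=camera_info("wrist");p,d=camera("wrist");np.savez("pics/w1.npz",p=p,d=d,K=i["intrinsics"],T=i["world_from_camera"])
cv2.imwrite("pics/w1.png",p[:,:,::-1]);print(i,read_state()["eef_pos"],read_state()["eef_rot"])
E
```

```text
clock: 1.02
eef_pos: [394.7, 303.0, 269.3]
eef_rot: [-3.142, -0.001, -3.06]
wrist_force: [-0.2, -0.2, -0.3]
finger_gap: 94.0
finger_force: 0.0
{'intrinsics': array([[403.04845933,   0.        , 306.22717562],
       [  0.        , 403.04845933, 245.73356888],
       [  0.        ,   0.        ,   1.        ]]), 'world_from_camera': array([[-8.07741155e-02,  9.61227344e-01,  2.63661784e-01,
         3.17447657e+02],
       [ 9.96732312e-01,  7.77666265e-02,  2.18414779e-02,
         2.97082095e+02],
       [ 4.90538329e-04,  2.64564445e-01, -9.64367883e-01,
         4.46975286e+02],
       [ 0.00000000e+00,  0.00000000e+00,  0.00000000e+00,
         1.00000000e+00]])} [394.33305069 303.38406355 269.33343956] [-3.14157560e+00 -4.03759783e-04 -3.05858342e+00]
```

View pics/w1.png

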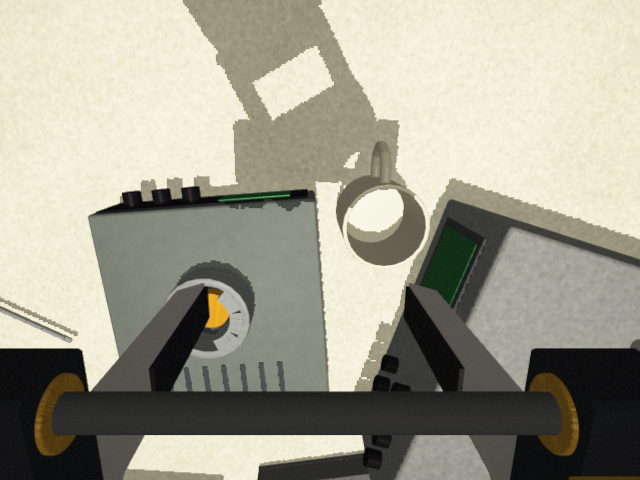

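The wrist view shows the socket at (210,315), half hidden by the left finger. I'll centre it between the fingers.

```bash
python3 -m handwheel '0.25 -0.5 0 0 0;0.25 -0.5 0 0 0;0.25 -0.6 0 0 0;0.25 -0.5 0 0 0;0 0 0 0 0;0 0 0 0 0'
python3 - <<'E'
from h import *
i=camera_info("wrist");p,d=camera("wrist");np.savez("pics/w2.npz",p=p,d=d,K=i["intrinsics"],T=i["world_from_camera"])
print(read_state()["eef_pos"])
W=cloud(d,i)
# top-down orthographic resample of rim-level points: 0.25mm/px by ray projection onto z=106 plane
cx,cy=491,216
g=np.arange(-55,55,.25)
X,Y=np.meshgrid(cx+g,cy+g,indexing='ij')
T=i["world_from_camera"];K=i["intrinsics"]
Q=np.stack([X,Y,np.full_like(X,106)],-1)-T[:3,3];Q=Q@T[:3,:3];
u=(Q[...,0]/Q[...,2]*K[0,0]+K[0,2]).astype(np.float32);v=(Q[...,1]/Q[...,2]*K[1,1]+K[1,2]).astype(np.float32)
o=cv2.remap(p[:,:,::-1],u,v,cv2.INTER_LINEAR)[::-1,::-1]  # up=+x, left=+y
cv2.imwrite("pics/top.png",np.clip(cv2.resize(o,(560,560))*1.4,0,255).astype(np.uint8))
m=(abs(W[...,2]-106)<5)&(np.hypot(W[...,0]-cx,W[...,1]-cy)<50)
P=W[m][:,:2].astype(np.float32);print(cv2.minEnclosingCircle(P),len(P),np.median(W[m][:,2]))
E
```

```text
clock: 1.57
eef_pos: [434.6, 219.4, 269.5]
eef_rot: [3.141, -0.0, -3.059]
wrist_force: [-0.2, 0.1, 0.0]
finger_gap: 94.0
finger_force: 0.0
[434.37161322 219.82006731 269.50977858]
((488.8361511230469, 217.40904235839844), 41.13225173950195) 3708 104.19821922993202
```

View pics/top.png

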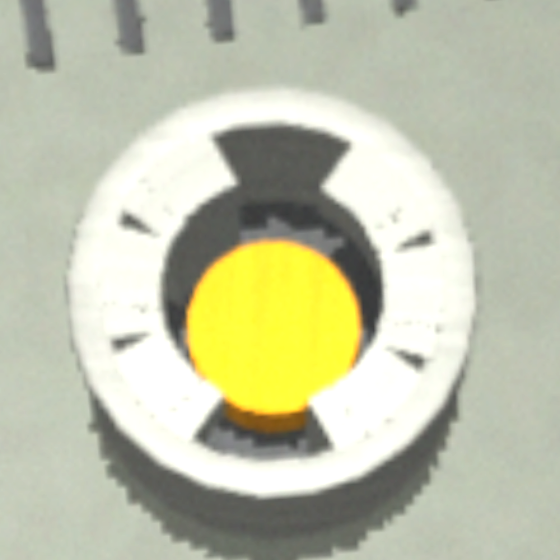

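In the rectified top view (up = +x, left = +y, 0.196 mm/px) the ring centre is at (272,292). The gate mid-points are (282,139) and (263,444), so the gate line is about −3.7° from world x. Next is the same view of the load.

```bash
python3 -m handwheel '0 -0.8 0 0 0;0 -0.8 0 0 0;0 -0.8 0 0 0;0 -0.8 0 0 0;0 -0.8 0 0 0;0 -0.8 0 0 0;0 -0.8 0 0 0;0 -0.8 0 0 0;0 -0.8 0 0 0;0 -0.8 0 0 0;0 -0.8 0 0 0;0 -0.8 0 0 0'; python3 -m handwheel '0 0 0 0 0;0 0 0 0 0;0 0 0 0 0;0 0 0 0 0'
python3 - <<'E'
from h import *
i=camera_info("wrist");p,d=camera("wrist");np.savez("pics/w3.npz",p=p,d=d,K=i["intrinsics"],T=i["world_from_camera"])
print(read_state()["eef_pos"],read_state()["eef_rot"])
cv2.imwrite("pics/w3.png",p[:,:,::-1])
W=cloud(d,i)
r=np.hypot(W[...,0]-484,W[...,1]+167)
m=(r<50)&(W[...,2]>98)&(W[...,2]<120);print(rect(m,W))
P=W[m][:,:2];c=np.cov((P-P.mean(0)).T);w,V=np.linalg.eigh(c);print("pca ang",np.degrees(np.arctan2(V[1,1],V[0,1])))
m=(r<45)&(abs(W[...,2]-77)<5)
P=W[m][:,:2].astype(np.float32);print("plate",cv2.minEnclosingCircle(P),len(P),np.median(W[m][:,2]))
E
```

```text
clock: 2.62
eef_pos: [435.2, -165.3, 269.6]
eef_rot: [3.142, 0.0, -3.057]
wrist_force: [0.2, -0.3, -0.6]
finger_gap: 93.7
finger_force: 0.0
clock: 2.95
eef_pos: [435.3, -163.7, 269.6]
eef_rot: [3.141, 0.0, -3.057]
wrist_force: [-0.5, -0.5, -0.2]
finger_gap: 94.3
finger_force: 0.0
[ 435.24132777 -163.84580822  269.61103366] [ 3.14156351e+00  2.16922470e-04 -3.05696259e+00]
(((480.0030822753906, -165.88314819335938), (15.953278541564941, 60.23502731323242), 89.48136901855469), 1155, array([ 477.57374809, -165.89201143,  107.15768762]))
pca ang 179.55255771857875
plate ((480.3135986328125, -165.67654418945312), 36.32334518432617) 3034 75.3930669208807
```

```bash
python3 -m handwheel '0.4 -0.05 -0.3 -0.5 0;0.4 0 -0.5 -0.57 0;0.325 0 -0.6 0 0;0 0 -0.6 0 0;0 0 -0.6 0 0;0 0 -0.6 0 0;0 0 0 0 0;0 0 0 0 0;0 0 0 0 0' 40
```

```text
clock: 3.75
eef_pos: [480.7, -167.0, 143.1]
eef_rot: [-3.141, 0.002, 3.132]
wrist_force: [0.1, 0.5, -0.2]
finger_gap: 94.0
finger_force: 0.0
```

Run:
```python
from h import *
i=camera_info("wrist");p,d=camera("wrist")
W=cloud(d,i);r=np.hypot(W[...,0]-480,W[...,1]+166)
m=(r<45)&(W[...,2]>98)&(W[...,2]<120);print(rect(m,W),read_state()["eef_pos"],read_state()["eef_rot"])
```

```text
(((479.8874206542969, -165.99545288085938), (15.823823928833008, 60.007328033447266), 89.79915618896484), 2902, array([ 477.19994153, -165.9074276 ,  107.24506445])) [ 480.75721763 -167.15700482  143.31841305] [-3.14061710e+00  2.38877024e-03  3.13142872e+00]
```

```bash
python3 -m handwheel '0 0.03 -0.45 0 0;0 0 -0.45 0 0;0 0 -0.4 0 0;0 0 -0.28 0 0;0 0 0 0 0;0 0 0 0 0;0 0 0 0 0' 40; python3 -m handwheel '0 0 0 0 1;0 0 0 0 1;0 0 0 0 1;0 0 0 0 1;0 0 0 0 1;0 0 0 0 1;0 0 0 0 1;0 0 0 0 1;0 0 0 0 1;0 0 0 0 1' 50
```

```text
clock: 4.38
eef_pos: [480.6, -166.3, 79.6]
eef_rot: [-3.141, 0.002, 3.131]
wrist_force: [0.2, 0.3, 0.2]
finger_gap: 94.0
finger_force: 0.0
clock: 5.22
eef_pos: [479.9, -166.0, 78.3]
eef_rot: [3.142, -0.0, 3.131]
wrist_force: [-0.6, 0.4, 0.2]
finger_gap: 30.6
finger_force: 0.0
```

```bash
python3 -m handwheel '0 0 0 0 1;0 0 0 0 1;0 0 0 0 1;0 0 0 0 1;0 0 0 0 1;0 0 0 0 1' 50; python3 -m handwheel '0 0 0.3 0 1;0 0 0.6 0 1;0 0 0.8 0 1;0 0 0.8 0 1;0 0 0.8 0 1;0 0 0.7 0 1;0 0 0.5 0 1;0 0 0 0 1;0 0 0 0 1;0 0 0 0 1'
```

```text
clock: 5.72
eef_pos: [480.0, -166.1, 78.3]
eef_rot: [-3.142, 0.0, 3.131]
wrist_force: [0.8, -1.3, 0.6]
finger_gap: 15.7
finger_force: 50.0
clock: 6.55
eef_pos: [479.4, -165.8, 256.2]
eef_rot: [3.14, -0.003, 3.131]
wrist_force: [0.1, -1.1, -3.7]
finger_gap: 15.6
finger_force: 50.0
```

```bash
python3 -m handwheel '0 0.3 0 0 1;0 0.6 0 0 1;0.03 0.8 0 0 1;0.03 0.9 0 0 1;0.03 0.9 0 -0.1 1;0.03 0.9 0 -0.1 1;0.03 0.9 0 -0.1 1;0.03 0.9 0 -0.1 1;0.03 0.9 0 -0.1 1;0.03 0.9 0 -0.12 1;0 0.8 0 0 1;0 0.5 -0.2 0 1'; python3 -m handwheel '0 0.28 -0.4 0 1;0 0 -0.4 0 1;0 0 -0.2 0 1;0 0 0 0 1;0 0 0 0 1;0 0 0 0 1'
python3 - <<'E'
from h import *
i=camera_info("wrist");p,d=camera("wrist");cv2.imwrite("pics/w4.png",p[:,:,::-1])
s=read_state();print(s["eef_pos"],s["eef_rot"],s["wrist_force"])
for n in("scene","side"):
    p,d=camera(n);cv2.imwrite(f"pics/{n}4.png",p[:,:,::-1])
E
```

```text
clock: 7.55
eef_pos: [488.7, 209.4, 249.7]
eef_rot: [3.141, -0.0, 3.078]
wrist_force: [1.0, -0.7, -3.6]
finger_gap: 16.1
finger_force: 50.0
clock: 8.05
eef_pos: [489.8, 217.0, 211.0]
eef_rot: [3.141, 0.001, 3.076]
wrist_force: [-0.5, -0.6, -3.7]
finger_gap: 15.8
finger_force: 50.0
[489.86442942 216.98855397 211.1537087 ] [3.14108349e+00 1.14150303e-03 3.07610313e+00] [-0.38467241  0.12360515 -3.36318125]
```

```bash
python3 -m handwheel '-0.03 0.01 -0.3 0 1;0 0 -0.3 0 1;0 0 -0.2 0 1;0 0 -0.05 0 1;0 0 0 0 1;0 0 0 0 1'; python3 -m handwheel '0 0 -0.05 0 1;0 0 -0.05 0 1;0 0 0 0 1'; python3 -m handwheel '0 0 -0.05 0 1;0 0 -0.05 0 1;0 0 0 0 1'
```

```text
clock: 8.7
eef_pos: [488.6, 217.6, 176.9]
eef_rot: [3.141, 0.001, 3.077]
wrist_force: [-0.3, 1.2, -3.6]
finger_gap: 15.8
finger_force: 50.0
clock: 8.95
eef_pos: [488.3, 217.6, 172.2]
eef_rot: [-3.142, -0.0, 3.077]
wrist_force: [-0.0, -0.8, -2.9]
finger_gap: 15.7
finger_force: 50.0
clock: 9.2
eef_pos: [488.2, 217.5, 167.9]
eef_rot: [-3.141, -0.0, 3.077]
wrist_force: [-0.9, 0.2, -2.9]
finger_gap: 15.6
finger_force: 50.0
```

No rim contact at TCP 174, so the lugs are in the gates. Now I'll push against the spring.

```bash
python3 -m handwheel '0 0 -0.07 0 1;0 0 -0.07 0 1;0 0 0 0 1'; python3 -m handwheel '0 0 -0.07 0 1;0 0 -0.07 0 1;0 0 0 0 1;0 0 0 0 1' 60;  python3 -m handwheel '0 0 -0.07 0 1;0 0 -0.06 0 1;0 0 0 0 1;0 0 0 0 1'
```

```text
clock: 9.45
eef_pos: [488.4, 217.6, 162.5]
eef_rot: [3.141, 0.0, 3.077]
wrist_force: [-1.1, -0.1, -3.0]
finger_gap: 15.5
finger_force: 50.0
clock: 9.78
eef_pos: [488.6, 217.7, 157.6]
eef_rot: [3.141, 0.001, 3.077]
wrist_force: [-1.5, -0.4, 6.4]
finger_gap: 15.7
finger_force: 60.0
clock: 10.12
eef_pos: [488.7, 217.7, 152.8]
eef_rot: [3.141, 0.001, 3.077]
wrist_force: [-3.1, -1.0, 9.0]
finger_gap: 15.6
finger_force: 60.0
```

```bash
python3 -m handwheel '-0.01 0 -0.06 0 1;0 0 0 0 1;0 0 0 0 1'; python3 -m handwheel '0 0 0 -0.5 1;0 0 0 -0.8 1;0 0 0 -0.8 1;0 0 0 0 1;0 0 0 0 1'
```

```text
clock: 10.37
eef_pos: [488.6, 217.7, 150.7]
eef_rot: [3.141, 0.002, 3.077]
wrist_force: [-2.4, -0.8, 11.8]
finger_gap: 15.8
finger_force: 60.0
clock: 10.78
eef_pos: [488.8, 217.9, 150.9]
eef_rot: [3.14, 0.003, 2.893]
wrist_force: [-0.6, -0.0, 11.4]
finger_gap: 15.9
finger_force: 60.0
```

```bash
python3 -m handwheel '0 0 0 -0.8 1;0 0 0 -1 1;0 0 0 -1 1;0 0 0 -1 1;0 0 0 -1 1;0 0 0 -1 1;0 0 0 -1 1;0 0 0 -1 1;0 0 0 -0.8 1;0 0 0 0 1;0 0 0 0 1'; python3 -c "
from cell import *
print(read_state()['moment'])"; python3 -m handwheel '0 0 0 -0.8 1;0 0 0 -1 1;0 0 0 -1 1;0 0 0 -1 1;0 0 0 -1 1;0 0 0 -0.8 1;0 0 0 0 1;0 0 0 0 1'; python3 -c "
from cell import *
print(read_state()['moment'])"
```

```text
clock: 11.7
eef_pos: [488.9, 217.9, 151.0]
eef_rot: [3.138, 0.001, 2.142]
wrist_force: [-0.1, -0.4, 11.1]
finger_gap: 15.5
finger_force: 60.0
[-0.10899663  0.0477849  -0.08990163]
clock: 12.37
eef_pos: [488.9, 217.9, 151.0]
eef_rot: [3.138, -0.001, 1.654]
wrist_force: [0.9, 0.1, 10.2]
finger_gap: 15.7
finger_force: 60.0
[-0.11563507  0.06072662 -0.07922202]
```

```bash
python3 -m handwheel '0 0 0 -0.6 1;0 0 0 -0.6 1;0 0 0 -0.5 1;0 0 0 0 1;0 0 0 0 1'; python3 -c "
from cell import *
print(read_state()['moment'])"
```

```text
clock: 12.78
eef_pos: [488.9, 217.9, 150.9]
eef_rot: [3.138, -0.001, 1.506]
wrist_force: [-0.3, 0.3, 10.9]
finger_gap: 15.5
finger_force: 60.0
[-0.12640526  0.03783982 -0.08443983]
```

```bash
python3 -m handwheel '0 0 0.05 0 1;0 0 0.05 0 1;0 0 0.05 0 1;0 0 0 0 1;0 0 0 0 1';python3 -m handwheel '0 0 0.05 0 1;0 0 0 0 1;0 0 0 0 1'; python3 -m handwheel '0 0 0.02 0 1;0 0 0 0 1;0 0 0 0 1'
```

```text
clock: 13.2
eef_pos: [488.9, 217.9, 156.7]
eef_rot: [3.139, -0.001, 1.506]
wrist_force: [1.0, 0.8, 7.2]
finger_gap: 15.5
finger_force: 60.0
clock: 13.45
eef_pos: [488.8, 217.8, 158.2]
eef_rot: [3.139, -0.001, 1.506]
wrist_force: [3.1, 0.7, 5.9]
finger_gap: 15.6
finger_force: 60.0
clock: 13.7
eef_pos: [488.6, 217.8, 158.3]
eef_rot: [3.14, -0.001, 1.506]
wrist_force: [5.5, 3.5, -1.1]
finger_gap: 15.5
finger_force: 60.0
```

The upward motion stops at TCP 158.3, which matches the foot at 24 mm below the rim, so the lugs are in the notches. Now release.

```bash
python3 -m handwheel '0 0 -0.02 0 0.7;0 0 0 0 0.5;0 0 0 0 0.2;0 0 0 0 0;0 0 0 0 0;0 0 0 0 0;0 0 0 0 0;0 0 0 0 0;0 0 0 0 0;0 0 0 0 0'; python3 -m handwheel '0 0 0.3 0 0;0 0 0.6 0 0;0 0 0.6 0 0;0 0 0.6 0 0;0 0 0.6 0 0;0 0 0 0 0;0 0 0 0 0;0 0 0 0 0'
python3 - <<'E'
from h import *
for n in("scene","side","wrist"):
    i=camera_info(n);p,d=camera(n);W=cloud(d,i);cv2.imwrite(f"pics/{n}5.png",p[:,:,::-1])
    r=np.hypot(W[...,0]-489,W[...,1]-217.5)
    m=(r<34)&(abs(W[...,2]-157)<7)&(p.max(2)>90);print(n,"plate",m.sum(),np.median(W[m],0))
    m=(r<45)&(abs(W[...,2]-189)<5);print(n,"bar top",rect(m,W),np.median(W[m][:,2]) if m.any() else 0)
s=read_state();print(s["eef_pos"],s["wrist_force"])
E
```

```text
clock: 14.53
eef_pos: [487.9, 217.6, 157.4]
eef_rot: [-3.141, 0.0, 1.506]
wrist_force: [0.2, 0.3, -0.3]
finger_gap: 79.2
finger_force: 0.0
clock: 15.2
eef_pos: [487.7, 217.5, 264.6]
eef_rot: [-3.14, 0.0, 1.506]
wrist_force: [-0.4, 0.6, -0.5]
finger_gap: 93.8
finger_force: 0.0
scene plate 206 [507.31182177 216.40953842 156.8669922 ]
scene bar top (((490.1203918457031, 217.3338165283203), (58.14167404174805, 20.618579864501953), 87.18875122070312), 217, array([493.25622013, 217.76844997, 188.2727342 ])) 188.27273419651192
side plate 7 [501.57395611 209.33438516 157.4914307 ]
side bar top (((488.9985656738281, 210.88978576660156), (59.74153137207031, 14.515397071838379), 87.6277847290039), 58, array([489.63842775, 205.15978268, 190.11491093])) 190.11491093120526
wrist plate 4459 [495.80647687 219.30756463 155.39302733]
wrist bar top (((488.69549560546875, 217.91958618164062), (59.78108215332031, 15.874441146850586), 85.90653228759766), 2086, array([488.69070875, 219.98293058, 187.21499175])) 187.21499174586825
[487.65775309 217.47390931 264.386488  ] [ 0.7486491   0.01553216 -0.02811188]
```

View pics/scene5.png

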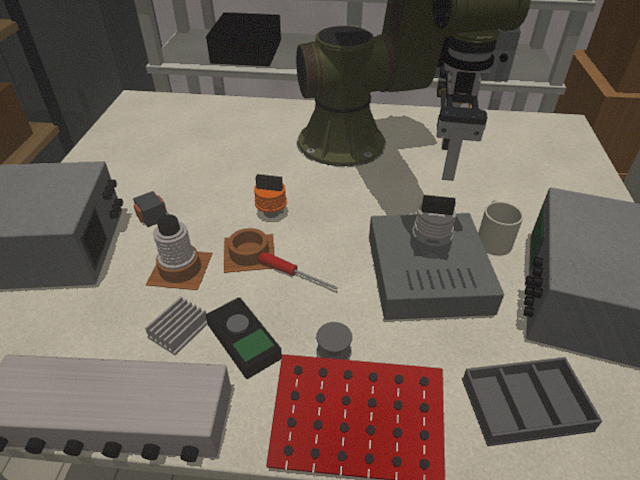

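The picture shows the load upright in the socket at (435,220), its bar a quarter turn from the gates. The stand is empty, everything else is where it was, and the gripper is clear. The bar top is at about 189 mm, which is the locked height (28 mm below the rim would read 185, unturned 193).

```bash
python3 -c "
from cell import *
print(sign_off())"
```

```text
the job is handed in; nothing more can be done
None
```

The squat load is locked upright in the bayonet socket and released, the other things on the bench look undisturbed, and the job was handed in at about 15 s; `sign_off()` gave no verdict.

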